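# Slide a stick bundle under the spring flap of its holder

## Robot

A 7-joint arm with a two-finger parallel gripper is mounted at the origin on a cart in front of the work surface, level with it; the furniture and walls round the work are solid. World frame = base frame: x ahead of the robot, y to its left, z up, the work surface at z = 0. Lengths are in m, angles in rad, forces in N, time in s.
With the tool pointing down it reaches from about 0.425 to 0.875 m from the base axis. Payload 4.7 kg.
Tool frame: the origin (TCP) lies midway between the tips of the shut fingers; the grasp point (between the pads) lies 19 mm behind it; z points along the fingers, y is the line along which they close (so a half turn about z gives the same grasp; the last joint's range is limited). The gripper opens to 87 mm and grips with 3 to 60 N. Pads are 19 mm wide; open, the fingers measure 117 mm over their backs; the gripper's body (75 mm by 190 mm) begins 51 mm behind the grasp point.
Start: joints at [1.313, 0.321, -0.07, 1.45, 0.023, 1.371, -0.057], TCP at [0.174, -0.626, 0.194] pointing down, gripper open.
Joint ranges: [-2.86, 2.86], [-0.3, 2.09], [-1.38, 1.24], [0.06, 2.45], [-1.56, 4.7], [0.09, 2.05], [-2.69, 2.69]. Speed limits (rad/s): [2.57, 2.57, 3.14, 3.14, 3.14, 3.14, 3.14].

## Interface

Orientations are given as a 3x3 rotation matrix whose columns are the frame's x, y, z axes.
In Python, from workcell import * gives the robot as it stands. The module is installed in compiled form; this text tells all that it offers.
- The arm moves only by the shell command python3 -m crank 'ROWS' [FORCE]. ROWS is a JSON object of lists of equal length, an entry for each row: "linear": the shift along the tool's x, y, z in mm, a list of three; "rotation": the turn, a rotation vector about the tool's x, y, z in degrees, a list of three; "grip": the opening, from 0 (shut) to 1 (fully open). In form: {"linear": [[x, y, z], ...], "rotation": [[wx, wy, wz], ...], "grip": [grip, ...]}. A call has 1 to 12 rows; each row is the pose to reach, as a shift and turn from the pose commanded when the call began, along the tool's axes at that moment; what a row does not reach only later rows make up. A row lasts 1/10 s, in which the tool goes at most 50 mm and 8.59 degrees, less where a joint would pass 70% of its speed; a pose out of reach is approached as far as the arm can. A call with a gripper value outside its range is refused whole. The fingers move at their own pace and stop on an object; FORCE is the grip in N (left out, the last holds). Time passes only in rows, so rows that repeat a pose let the fingers close. It gives the time, the measured TCP pose, the force, the opening and the grip force at its end, in the units of the state.
- get_obs(): the state, without advancing time (a new reading comes with each control period).
- camera(name): name is "scene" or "top" or "wrist"; returns the picture (384x512x3 uint8, red, green, blue); there is no depth.
- camera_params(name): a dict with "mtx" (3x3 intrinsics, pixels), "R" (3x3) and "t" (3): a world point X has camera coordinates R X + t. Camera axes: x right, y down, z forward; pixel columns grow to the right and rows downward; lengths in m; the calibration is good to about 2 mm. A picture is of the moment at which its call begins: read the wrist's pose just before it. camera_params takes no time and is no camera call; for the wrist camera it gives the pose at the moment of the call.
- job_done(): hands the job in; it is judged then, once.
The state is a dict: "time_s": time; "qpos": joint angles; "qvel": joint speeds; "effort": joint torques, N m; "position": TCP position; "orientation": TCP orientation; "wrist_force": force on the tool from outside, world axes, zero at the start; "torque": the same for the moment, N m; "grip_width": finger opening in m; "grasp_force": force on a finger pad.
Only numpy, scipy, OpenCV 4.12 (cv2) and the standard library are available. Lean on these libraries where they do the work, as an engineer would, in place of code of your own. Each camera call takes 0.05 s, during which the arm holds its last target. There are 200 camera calls.

## Task

Load the bundle of lolly sticks that lies on the holder's channel, by pushing only, never lifting it: press the long bar beside the channel down with one fingertip to swing the spring flap up and keep it pressed, and with the other fingertip push the bundle along the channel, under the raised flap, until it is fully home against the stop at the end. Only then let the bar up so that the flap comes down on the bundle, and move clear; leave the other things on the table where they are.

Things in the scene. Friction and masses are not known exactly. Their poses are not given: they have to be found in the camera images.
- holder: White block on a 90x271 mm foot plate, fixed to the table. Origin on the table, mid-width of the channel, below the flap's lip; z up, +y the push direction (to the robot's left), +x away from the robot. Flat deck at z = 30 mm, y = -185 to 60 mm, between guide walls at x = -20.5 and 20.5 mm: curbs 8 mm high, from y = 12 mm on a tunnel 24 mm high inside.
- stop (a point): Middle of the face of the end stop, on the deck, at the end of the tunnel: holder x = 0, y = 60, z = 30 mm.
- lip (a point): Middle of the lower edge of the flap's lip, a steel tongue 22 mm wide (x) and 4 mm thick that hangs across the channel mouth: holder x = 7, y = 0 to 4 mm, 1 mm above the deck when shut. Moves with the flap.
- rod (a point): Point on the flap's hinge rod, which runs along y at holder x = -40, z = 50 mm; this point is at y = 0. Bearing posts stand on that line, 12 mm wide in x, up to z = 58 mm, at y = -190, -21 and 19 mm.
- flap (a joint): Flap angle, rad: 0 shut, 0.8 fully open. Pressing the bar down opens it; a spring shuts it when let go (0.07 N m at 0, 0.17 N m at 0.8: about 4 to 8 N on the bar). The lip clears the bundle from 0.36 up; let down on the loaded bundle it rests at about 0.3. A fingertip whose inner edge is 24 mm from the rod, lowered to z = 36 mm, gives about 0.6.
- press_bar (a point): Middle of the top face of the press bar, a flat steel plate on the robot's side of the rod, x = -44 to -88, y = -180 to -30 mm, 4 mm thick; this point is at holder x = -64, y = -105, z = 52 mm when shut. It moves with the flap, so a finger can slide along it in y while pressing. Below it is free space down to the table.
- bundle: Bundle of flat wooden lolly sticks in two red rubber bands, 36 mm wide (x), 115 mm long (y), 13 mm high, 18 to 35 g, lying on the holder's deck, lengthwise in the channel, its front end a little short of the lip. Origin under its middle, axes nearly as the holder's. Fully home, its origin is at holder y = 3 mm and its rear end at y = -55 mm, still in the open.
- crate_corner (a point): Nearest upright corner, at the table, of the big white plastic crate behind the holder, fixed, 360 mm high: always at x = 0.615, y = -0.185 m from the robot base; its near side runs from there to the right and away (x = 0.71 at y = -0.40). Swing the arm in on the robot's side of it. To the left of the holder stands a low stick fixture, 115 mm high with its sticks.
- other_bundle: a second, similar stick bundle (35x117x17 mm) lying flat on the table, right of the holder near the stick rack (a fixed frame 180 mm high whose near end is at about x = 0.51 to 0.66, y = -0.46 to -0.42 m); bystander, origin under its middle, to be left alone
- nail_brush: scrubbing brush 30x86x22 mm; bystander, origin under its middle, to be left alone
- marker: marker pen 17x135x16 mm; bystander, origin under its middle, to be left alone
- wing_nut: wing nut 12x36x16 mm; bystander, origin under its middle, to be left alone

How it is judged:
On the way, in this order (a step that is already met when the one before it is completed fails the run):
1. a fingertip holds the flap open while the bundle is still in front of it (value of joint flap above 0.36 rad and contact force between the fingers and holder above 0.5 N and y of bundle in the frame of holder below -0.056 m), for 0.2 s.
2. the bundle has gone 20 mm under the flap, still held open (value of joint flap above 0.36 rad and contact force between the fingers and holder above 0.5 N and y of bundle in the frame of holder above -0.037 m), for 0.05 s.
3. the bundle is fully home (within 4 mm of the stop) with the flap still held open (value of joint flap above 0.36 rad and contact force between the fingers and holder above 0.5 N and y of bundle in the frame of holder above -0.001 m), for 0.1 s.
At the end, for the whole second after the job is handed in: The bundle lies flat on the deck, lengthwise in the channel, its front end within 4.5 mm of the stop, at rest, and the released flap has come down and rests on it (0.2 to 0.36 rad) (y of bundle in the frame of holder between -0.0015 and 0.006 m and z of bundle in the frame of holder between 0.026 and 0.034 m and angle between the y axis of bundle and the y axis of holder, either way round below 0.1 rad and value of joint flap between 0.2 and 0.36 rad and linear speed of bundle below 0.01 m/s); the robot touches nothing.
It fails at once if the bundle is lifted (more than 10 mm off the deck) (z of bundle in the frame of holder above 0.04 m).
It fails at once if a bystander is displaced by more than 30 mm (distance of any of other_bundle, nail_brush, marker, wing_nut from where it was at the start of the episode above 0.03 m).
It also fails if it takes over 42 s, if anything falls off the work surface, if the arm or the gripper's body presses on something with over 40 N, if the wrist force passes 120 N, or if a joint passes its speed limit or range.

## Working session

There is one attempt and no reset: what is moved stays moved. The work goes in short steps, Python scripts to look and compute and a shell command to move; the robot and the scene stay as the last step left them, time stands still between calls to the robot, and variables do not carry over. Pictures are saved under pics/ and viewed, at most 11 in all, crops included, and the job is handed in when it is done.

```bash
mkdir -p pics; python3 - <<'E'
from workcell import *
import cv2,numpy as np
np.set_printoptions(precision=4,suppress=True)
o=get_obs();print(o['time_s'],o['position'],o['orientation'],o['grip_width'],o['wrist_force'])
for n in("top","scene"):
    cv2.imwrite(f"pics/{n}0.png",cv2.cvtColor(cv2.resize(camera(n),(768,576),interpolation=cv2.INTER_CUBIC),cv2.COLOR_RGB2BGR))
    p=camera_params(n);print(n,p)
E
```

```text
0.0 [ 0.1743 -0.6256  0.1928] [[ 0.9633  0.2685 -0.0006]
 [ 0.2685 -0.9633  0.0018]
 [-0.0001 -0.0019 -1.    ]] 0.08700530004322109 [-0.5111 -0.3526  1.0329]
top {'mtx': array([[420.073 ,   0.    , 255.7474],
       [  0.    , 420.073 , 200.0647],
       [  0.    ,   0.    ,   1.    ]]), 'R': array([[-0.0288, -0.9996,  0.0047],
       [-0.998 ,  0.0285, -0.0557],
       [ 0.0556, -0.0063, -0.9984]]), 't': array([-0.2769,  0.5222,  1.0208])}
scene {'mtx': array([[462.544 ,   0.    , 255.8113],
       [  0.    , 462.544 , 195.2347],
       [  0.    ,   0.    ,   1.    ]]), 'R': array([[-0.8548, -0.519 ,  0.0017],
       [-0.3949,  0.6482, -0.6511],
       [ 0.3368, -0.5572, -0.759 ]]), 't': array([0.3295, 0.4186, 0.7891])}
```

View pics/top0.png

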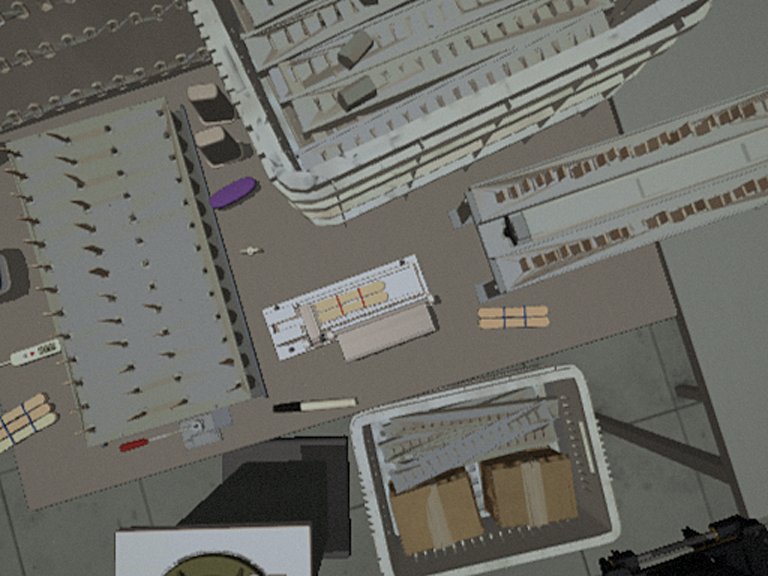

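View pics/scene0.png

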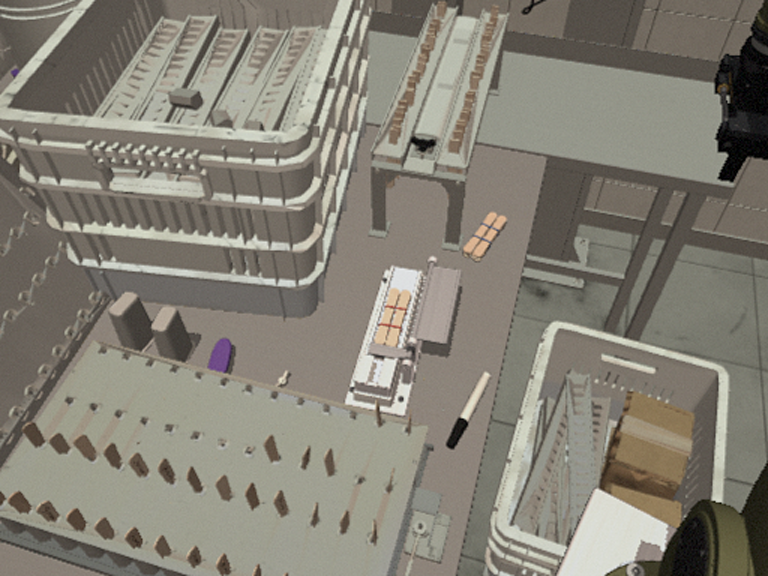

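The top view shows the holder from (265,335) at the stop end to (425,280). The flat bar is at (340-436, 305-360), the bundle at about (352,300) and the marker at (315,405). The arm is at lower right. I'll zoom in for the corner points.

```bash
python3 - <<'E'
import cv2
from workcell import *
im=camera("top")[160:250,165:305]
cv2.imwrite("pics/c0.png",cv2.cvtColor(cv2.resize(im,None,fx=5.5,fy=5.5,interpolation=cv2.INTER_CUBIC),cv2.COLOR_RGB2BGR))
E
```

```text
(no output)
```

View pics/c0.png

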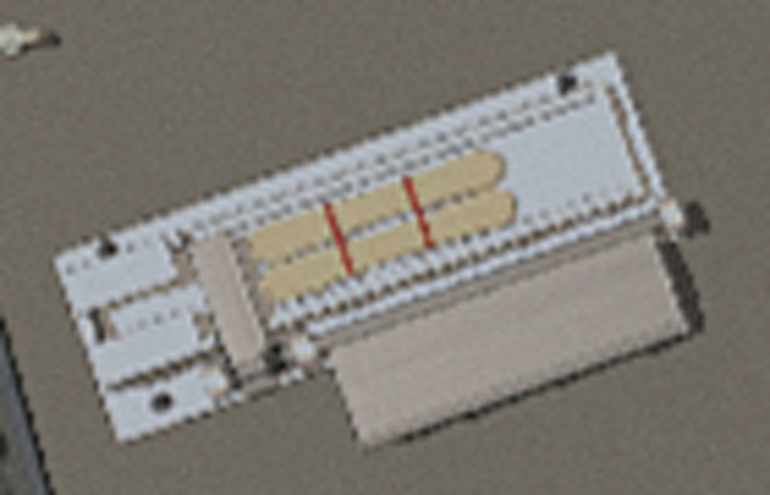

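The crop shows the bar corners at (365,443), (690,328), (655,232) and (330,347). The post tops are at (303,350), (675,213) and (218,380). The bundle's rear end is near (506,187) and its front end near (258,270).

```bash
cat >h.py <<'E'
import numpy as np
from workcell import *
from scipy.optimize import least_squares
np.set_printoptions(precision=4,suppress=True)
def ray(name,u,v,z,P=None):
    P=P or camera_params(name);d=P['R'].T@np.linalg.inv(P['mtx'])@[u,v,1];c=-P['R'].T@P['t']
    return c+d*(z-c[2])/d[2]
E
python3 - <<'E'
from h import *
def w(a,b,z): return ray("top",165+(a+.5)/5.5-.5,160+(b+.5)/5.5-.5,z)
L=[(365,443,-88,-30,.052),(690,328,-88,-180,.052),(655,232,-44,-180,.052),(330,347,-44,-30,.052),(303,350,-40,-21,.058),(675,213,-40,-190,.058),(218,380,-40,19,.058)]
W=np.array([w(a,b,z)[:2] for a,b,_,_,z in L]);H=np.array([l[2:4] for l in L])/1e3
def f(p):
    c,s=np.cos(p[2]),np.sin(p[2]);return H@np.array([[c,s],[-s,c]])+p[:2]
r=least_squares(lambda p:(f(p)-W).ravel(),[.5,-.2,0]);print(r.x,np.degrees(r.x[2]));print((f(r.x)-W)*1e3)
c,s=np.cos(r.x[2]),np.sin(r.x[2]);R=np.array([[c,-s],[s,c]])
for a,b,z in[(55,258,0.005),(120,440,.005),(612,55,.005),(500,165,.04),(513,205,.04),(250,245,.04),(265,298,.04),(506,187,.043),(505,180,.043),(257,270,.043)]:
    print((w(a,b,z)[:2]-r.x[:2])@R*1e3)
E
```

```text
[ 0.4919 -0.1734  0.3183] 18.237008966062433
[[-1.0637  0.7332]
 [ 0.5204 -0.3266]
 [ 0.4206 -0.31  ]
 [-0.9185  0.48  ]
 [ 1.0378 -0.8931]
 [-0.2854 -0.1253]
 [ 0.2888  0.4417]]
[38.021  75.6363]
[-49.305   75.2037]
[  39.1863 -192.8542]
[   6.7017 -126.7894]
[ -11.7505 -126.168 ]
[ 10.8563 -12.0647]
[-13.2009 -10.4729]
[  -3.4744 -125.8821]
[  -0.4439 -126.5143]
[ -0.6903 -11.5316]
```

Holder pose: origin (0.492, -0.173), yaw 18.2°, fit to 1 mm. The foot plate and the bundle size agree with it. The bundle's origin is at holder y ≈ -69.5 mm. My plan is to put the fingers along holder x with a 56 mm opening, one over the bar at x = -64…-79 and the other in the channel behind the bundle.

```bash
cat >>h.py <<'E'
from scipy.spatial.transform import Rotation as Ro
O=np.array([.4919,-.1734,0]);Y=.3183
RH=Ro.from_euler('z',Y).as_matrix()
RT=np.column_stack([-RH[:,1],RH[:,0],[0,0,-1]]); RT[:,0]=np.cross(RT[:,1],RT[:,2])
def go(h):  # holder mm TCP target -> tool shift mm, rotvec deg
    o=get_obs();R=np.array(o['orientation'])
    t=O+RH@(np.array(h)/1e3)
    print('t',o['time_s'],'TCP holder',RH.T@(np.array(o['position'])-O)*1e3,'width',o['grip_width'],'F',o['wrist_force'])
    print('target',t,'shift',R.T@(t-o['position'])*1e3,'rot',np.degrees(Ro.from_matrix(R.T@RT).as_rotvec()))
E
python3 -c "
from h import *
print(RT);go([-36,-148,300])"
```

```text
[[-0.313   0.9498  0.    ]
 [ 0.9498  0.313   0.    ]
 [ 0.      0.     -1.    ]]
t 0.15 TCP holder [-443.1824 -330.1768  193.0364] width 0.08701402684187443 F [-0.2581 -0.3331  0.6734]
target [ 0.504  -0.3252  0.3   ] shift [ 398.2661 -201.0622 -106.7014] rot [ -0.0701  -0.0648 -92.6637]
```

```bash
python3 -m crank '{"linear":[[0,0,-50],[0,0,-107],[40,-20,-107],[80,-40,-107],[120,-60,-107],[160,-80,-107],[200,-100,-107],[240,-120,-107],[280,-141,-107],[320,-161,-107],[360,-181,-107],[398,-201,-107]],"rotation":[[0,0,0],[0,0,-8],[0,0,-16],[0,0,-24],[0,0,-32],[0,0,-40],[0,0,-48],[0,0,-56],[0,0,-64],[0,0,-72],[0,0,-80],[0,0,-88]],"grip":[0.65,0.65,0.65,0.65,0.65,0.65,0.65,0.65,0.65,0.65,0.65,0.65]}'; python3 -c "
from h import *
go([-36,-148,120])"
```

```text
time_s: 1.35
position: [0.505, -0.3241, 0.3007]
orientation: [[-0.241, 0.971, -0.0], [0.971, 0.241, -0.0], [-0.0, -0.0, -1.0]]
wrist_force: [0.5, 0.3, -0.2]
grip_width: 0.0566
grasp_force: 0.0
t 1.35 TCP holder [ -34.7004 -147.2294  300.6952] width 0.05664257334056899 F [ 0.5013  0.3091 -0.1994]
target [ 0.504  -0.3252  0.12  ] shift [ -0.8645  -1.2147 180.6954] rot [-0.0074  0.0003 -4.3209]
```

```bash
python3 -m crank '{"linear":[[-1,-1,40],[-1,-1,85],[-1,-1,130],[-1,-1,175],[-1,-1,205],[-1,-1,205],[-1,-1,205]],"rotation":[[0,0,-4.3],[0,0,-4.3],[0,0,-4.3],[0,0,-4.3],[0,0,-4.3],[0,0,-4.3],[0,0,-4.3]],"grip":[0.65,0.65,0.65,0.65,0.65,0.65,0.65]}'; python3 - <<'E'
from h import *
import cv2
go([-36,-148,36])
a=camera("wrist");P=camera_params("wrist")
def pr(p):
    q=P['R']@(O+RH@(np.array(p)/1e3))+P['t'];q=P['mtx']@q;return tuple(int(round(v)) for v in q[:2]/q[2])
a=np.ascontiguousarray(a)
for p in [(-44,-30,52),(-88,-30,52),(-88,-180,52),(-44,-180,52),(-40,-190,58),(-40,-21,58),(0,-127,43),(0,-12,43),(-20.5,-185,38),(20.5,-185,38),(-20.5,12,38),(20.5,12,38)]:
    print(p,pr(p)); cv2.circle(a,pr(p),2,(0,255,0),-1)
b=camera("scene")[130:300,200:330]
cv2.imwrite("pics/w1.png",cv2.cvtColor(np.hstack([a,cv2.resize(b,(288,384))]),cv2.COLOR_RGB2BGR))
E
```

```text
time_s: 2.05
position: [0.5033, -0.3269, 0.0963]
orientation: [[-0.307, 0.952, -0.0], [0.952, 0.307, 0.0], [0.0, -0.0, -1.0]]
wrist_force: [1.6, -0.7, 0.4]
grip_width: 0.0566
grasp_force: 0.0
t 2.05 TCP holder [ -37.2103 -149.3603   96.2646] width 0.0565913030735262 F [ 1.6293 -0.7123  0.3556]
target [ 0.504  -0.3252  0.036 ] shift [ 1.3456  1.2033 60.265 ] rot [-0.0015 -0.0212 -0.363 ]
(-44, -30, 52) (252, 48)
(-88, -30, 52) (192, 48)
(-88, -180, 52) (206, 233)
(-44, -180, 52) (255, 233)
(-40, -190, 58) (259, 246)
(-40, -21, 58) (257, 32)
(0, -127, 43) (305, 172)
(0, -12, 43) (310, 23)
(-20.5, -185, 38) (280, 231)
(20.5, -185, 38) (324, 231)
(-20.5, 12, 38) (283, -11)
(20.5, 12, 38) (338, -12)
```

View pics/w1.png

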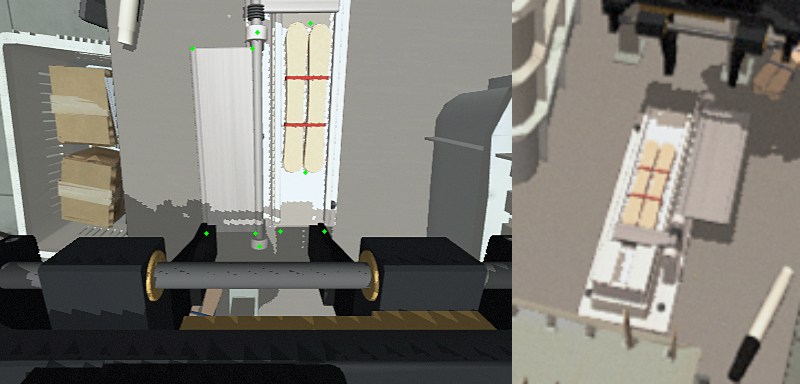

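The wrist view agrees with the estimate. The projected bar corners (192,48) and (252,48) and the bundle's rear end (305,172) fall on the real ones, and the flap is shut. I'll press down now.

```bash
python3 -m crank '{"linear":[[1,1,20],[1,1,38],[1,1,46],[1,1,52],[1,1,57],[1,1,60],[1,1,60],[1,1,60],[1,1,60],[1,1,60]],"rotation":[[0,0,-0.3],[0,0,-0.3],[0,0,-0.3],[0,0,-0.3],[0,0,-0.3],[0,0,-0.3],[0,0,-0.3],[0,0,-0.3],[0,0,-0.3],[0,0,-0.3]],"grip":[0.65,0.65,0.65,0.65,0.65,0.65,0.65,0.65,0.65,0.65]}'; python3 - <<'E'
from h import *
import cv2
go([-36,-64,36])
a=camera("wrist");b=camera("scene")[130:300,200:330]
cv2.imwrite("pics/w2.png",cv2.cvtColor(np.hstack([a,cv2.resize(b,(288,384))]),cv2.COLOR_RGB2BGR))
E
```

```text
time_s: 3.15
position: [0.504, -0.3257, 0.0361]
orientation: [[-0.312, 0.95, 0.0], [0.95, 0.312, -0.0], [-0.0, 0.0, -1.0]]
wrist_force: [0.3, 0.3, -0.1]
grip_width: 0.0567
grasp_force: 0.0
t 3.15 TCP holder [ -36.1655 -148.4827   36.1478] width 0.05667495157074458 F [ 0.3045  0.3487 -0.0848]
target [ 0.4777 -0.2455  0.036 ] shift [84.4828  0.0771  0.1069] rot [ 0.0139  0.0278 -0.06  ]
```

View pics/w2.png

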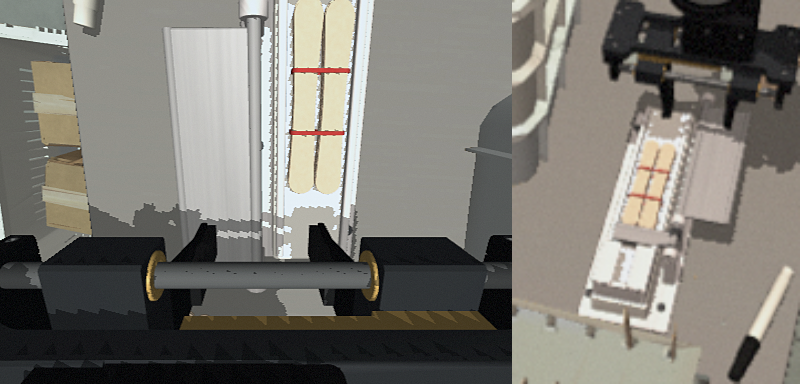

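The flap seems to be still shut, with no force on the wrist. I'll compare where the fingertips should appear in the images with where they do.

```bash
python3 - <<'E'
from h import *
import cv2
o=get_obs();p=np.array(o['position']);R=np.array(o['orientation']);out=[]
for n,sl in(("scene",(100,230,180,380)),("top",(150,250,190,340))):
    a=np.ascontiguousarray(camera(n));P=camera_params(n)
    def pr(X):
        q=P['mtx']@(P['R']@X+P['t']);return q[:2]/q[2]
    y0,y1,x0,x1=sl;k=400/(x1-x0)
    c=cv2.resize(a[y0:y1,x0:x1],None,fx=k,fy=k,interpolation=cv2.INTER_CUBIC)
    def dot(X,col):
        u=(pr(X)-[x0,y0])*k;cv2.circle(c,(int(u[0]),int(u[1])),3,col,-1)
    for s in(-1,1):
        for dz in(0,):
            dot(p+R@[0,s*.036,dz],(0,255,0))
    for h in[(-44,-30,52),(-88,-30,52),(-88,-180,52),(-44,-180,52)]: dot(O+RH@(np.array(h)/1e3),(255,0,255))
    out.append(c)
m=min(c.shape[0] for c in out)
cv2.imwrite("pics/w3.png",cv2.cvtColor(np.hstack([c[:m] for c in out]),cv2.COLOR_RGB2BGR))
E
```

```text
(no output)
```

View pics/w3.png

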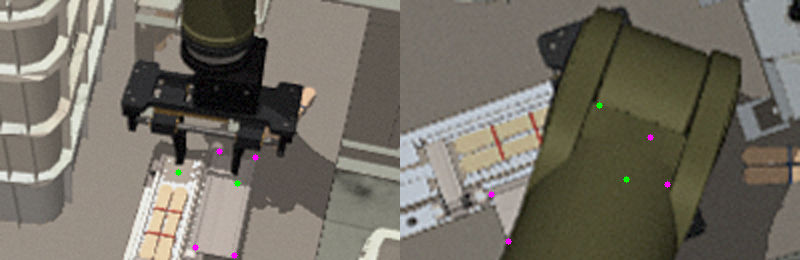

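The tips sit about 10-13 mm above where the TCP says, so the open fingers are set back from the shut-finger TCP. I'll go lower in small steps and watch the force.

```bash
R0='"rotation":[[0,0,0],[0,0,0],[0,0,0]],"grip":[0.65,0.65,0.65]'; python3 -m crank '{"linear":[[0,0,2],[0,0,4],[0,0,4]],"rotation":[[0,0,0],[0,0,0],[0,0,0]],"grip":[0.65,0.65,0.65]}' | egrep 'pos|force'; python3 -m crank '{"linear":[[0,0,2],[0,0,4],[0,0,4]],"rotation":[[0,0,0],[0,0,0],[0,0,0]],"grip":[0.65,0.65,0.65]}'| egrep 'pos|force'; python3 -c "
from h import *
go([-36,-148,28])"
```

```text
position: [0.5035, -0.3254, 0.0313]
wrist_force: [-0.7, -0.5, -0.6]
grasp_force: 0.0
position: [0.5036, -0.3255, 0.0274]
wrist_force: [-0.3, 0.2, 0.7]
grasp_force: 0.0
t 3.95 TCP holder [ -36.5241 -148.0997   27.4314] width 0.05665769916425561 F [-0.3287  0.2279  0.677 ]
target [ 0.504  -0.3252  0.028 ] shift [ 0.1005  0.5238 -0.5688] rot [-0.0249 -0.0262 -0.061 ]
```

```bash
python3 -m crank '{"linear":[[0,0,2],[0,0,3],[0,0,3]],"rotation":[[0,0,0],[0,0,0],[0,0,0]],"grip":[0.65,0.65,0.65]}' | egrep 'pos|force'; python3 -m crank '{"linear":[[0,0,2],[0,0,3],[0,0,3]],"rotation":[[0,0,0],[0,0,0],[0,0,0]],"grip":[0.65,0.65,0.65]}'| egrep 'pos|force'; python3 - <<'E'
from h import *
import cv2
go([-36,-148,36])
a=camera("wrist");b=camera("scene")[100:230,180:290]
cv2.imwrite("pics/w4.png",cv2.cvtColor(np.hstack([a[:,100:400],cv2.resize(b,(330,384),interpolation=cv2.INTER_CUBIC)]),cv2.COLOR_RGB2BGR))
E
```

```text
position: [0.5037, -0.3256, 0.0246]
wrist_force: [0.2, 0.5, -0.4]
grasp_force: 0.0
position: [0.504, -0.3258, 0.0222]
wrist_force: [-1.2, 1.7, 3.0]
grasp_force: 1.5
t 4.55 TCP holder [ -36.2159 -148.4979   22.1515] width 0.05667925061130867 F [-1.1711  1.6682  3.029 ]
target [ 0.504  -0.3252  0.036 ] shift [  0.4915   0.2168 -13.8487] rot [ 0.0056  0.0274 -0.0594]
```

View pics/w4.png

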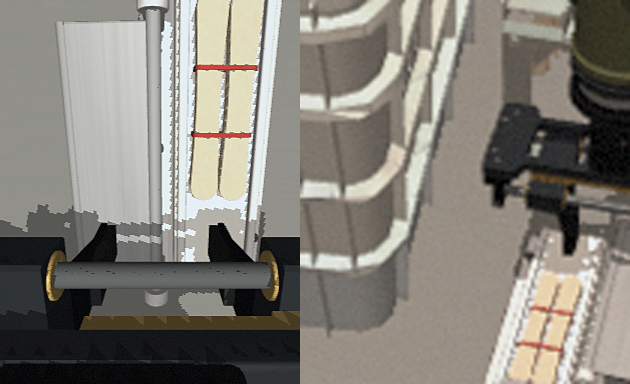

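```bash
python3 -m crank '{"linear":[[0,0,1],[0,0,2],[0,0,2]],"rotation":[[0,0,0],[0,0,0],[0,0,0]],"grip":[0.65,0.65,0.65]}' | egrep 'pos|force'; python3 -m crank '{"linear":[[0,0,1],[0,0,2],[0,0,2]],"rotation":[[0,0,0],[0,0,0],[0,0,0]],"grip":[0.65,0.65,0.65]}'| egrep 'pos|force'; python3 - <<'E'
from h import *
P=camera_params("wrist");o=get_obs();p=np.array(o['position']);R=np.array(o['orientation'])
print(o['torque'],P['mtx'])
for dz in(0,-.01,-.02,-.03,-.04):
  r=[]
  for X in[(0,-.0283),(0,.0283),(.0095,-.0283),(.0095,.0283)]:
    q=P['mtx']@(P['R']@(p+R@[*X,dz])+P['t']);r.append(q[:2]/q[2])
  print(dz,np.array(r).ravel())
E
```

```text
position: [0.504, -0.3258, 0.0199]
wrist_force: [-1.1, 0.2, 3.5]
grasp_force: 1.7
position: [0.5041, -0.3257, 0.0179]
wrist_force: [0.2, 0.7, 3.2]
grasp_force: 1.9
[-0.0388 -0.0799  0.0151] [[288.8421   0.     262.0846]
 [  0.     288.8421 191.5448]
 [  0.       0.       1.    ]]
0 [223.6429 222.237  303.403  222.1703 223.1093 209.665  303.9532 209.5973]
-0.01 [221.7623 228.0164 305.4298 227.9467 221.1753 214.9023 306.0363 214.8312]
-0.02 [219.6879 234.3913 307.6654 234.3181 219.0391 220.6872 308.3372 220.6125]
-0.03 [217.3882 241.4587 310.1439 241.3816 216.6672 227.1104 310.892  227.0318]
-0.04 [214.8244 249.3378 312.907  249.2565 214.0183 234.2837 313.7451 234.2007]
```

The force is soft and steady at about 3.3 N over 4 mm of travel, so this is the bar. The tips are about 29 mm behind the TCP, which agrees with the wrist picture. For a tip height of 36 mm the TCP has to be at z ≈ 7-8 mm.

```bash
python3 -m crank '{"linear":[[0,0,2],[0,0,4],[0,0,6],[0,0,6]],"rotation":[[0,0,0],[0,0,0],[0,0,0],[0,0,0]],"grip":[0.65,0.65,0.65,0.65]}' | egrep 'pos|force'; python3 -m crank '{"linear":[[0,0,2],[0,0,4],[0,0,4],[0,0,4]],"rotation":[[0,0,0],[0,0,0],[0,0,0],[0,0,0]],"grip":[0.65,0.65,0.65,0.65]}'| egrep 'pos|force'; python3 - <<'E'
from h import *
import cv2
go([-36,-148,8])
a=camera("wrist");b=camera("scene")[150:280,220:310]
cv2.imwrite("pics/w5.png",cv2.cvtColor(np.hstack([a[:,100:400],cv2.resize(b,(330,384),interpolation=cv2.INTER_CUBIC)]),cv2.COLOR_RGB2BGR))
E
```

```text
position: [0.5047, -0.3256, 0.0121]
wrist_force: [2.0, 0.4, 5.5]
grasp_force: 2.3
position: [0.5043, -0.3259, 0.0082]
wrist_force: [0.1, 0.3, 5.7]
grasp_force: 2.4
t 6.05 TCP holder [ -35.9686 -148.6699    8.1805] width 0.056590051739625016 F [0.0706 0.2633 5.7294]
target [ 0.504  -0.3252  0.008 ] shift [ 0.67   -0.0321  0.1799] rot [ 0.0294  0.0485 -0.0542]
```

View pics/w5.png

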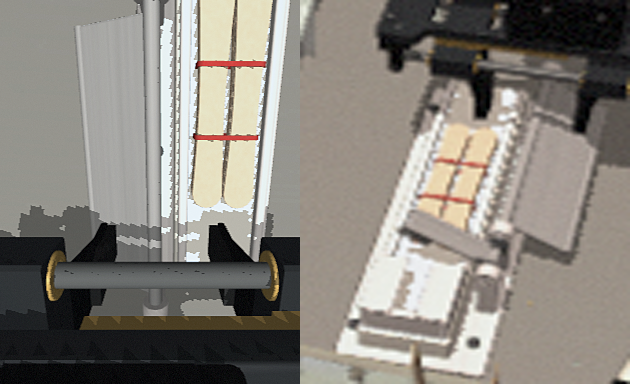

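The scene view shows the flap raised, with the bar tilted down and the bundle still in front of it. Next I push along the channel.

```bash
python3 -m crank '{"linear":[[4,0,0],[9,0,0],[14,0,0],[20,0,0],[26,0,0],[32,0,0],[38,0,0],[44,0,0],[50,0,0],[56,0,0],[62,0,0],[66,0,0]],"rotation":[[0,0,0],[0,0,0],[0,0,0],[0,0,0],[0,0,0],[0,0,0],[0,0,0],[0,0,0],[0,0,0],[0,0,0],[0,0,0],[0,0,0]],"grip":[0.65,0.65,0.65,0.65,0.65,0.65,0.65,0.65,0.65,0.65,0.65,0.65]}' | egrep 'pos|force|time'; python3 - <<'E'
from h import *
import cv2
go([-36,-64.5,8])
a=camera("wrist");b=camera("scene")[150:280,220:310]
cv2.imwrite("pics/w6.png",cv2.cvtColor(np.hstack([a[:,100:400],cv2.resize(b,(330,384),interpolation=cv2.INTER_CUBIC)]),cv2.COLOR_RGB2BGR))
E
```

```text
time_s: 7.35
position: [0.483, -0.2623, 0.0078]
wrist_force: [-1.4, -4.6, 4.0]
grasp_force: 2.6
t 7.35 TCP holder [-36.2217 -81.6338   7.8496] width 0.056757967768886426 F [-1.4256 -4.6072  3.9649]
target [ 0.4779 -0.2459  0.008 ] shift [17.134   0.2094 -0.1496] rot [-0.0091 -0.0025 -0.041 ]
```

View pics/w6.png

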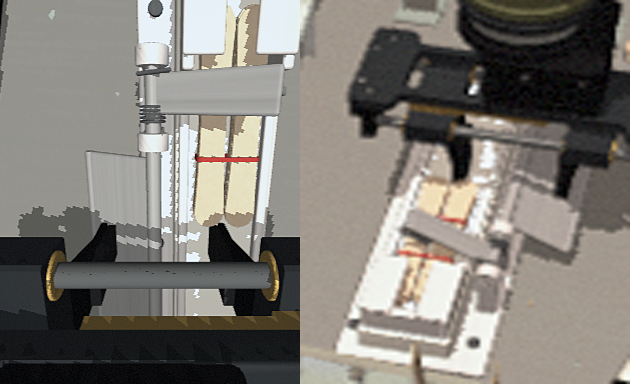

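The bundle is under the raised flap and straight. I'll push on and creep until it meets the stop.

```bash
python3 -m crank '{"linear":[[4,0,0],[8,0,0],[11,0,0],[13,0,0],[13,0,0]],"rotation":[[0,0,0],[0,0,0],[0,0,0],[0,0,0],[0,0,0]],"grip":[0.65,0.65,0.65,0.65,0.65]}' | egrep 'pos|force'; python3 -m crank '{"linear":[[1,0,0],[2,0,0],[2,0,0]],"rotation":[[0,0,0],[0,0,0],[0,0,0]],"grip":[0.65,0.65,0.65]}' | egrep 'pos|force';python3 -m crank '{"linear":[[1,0,0],[2,0,0],[2,0,0]],"rotation":[[0,0,0],[0,0,0],[0,0,0]],"grip":[0.65,0.65,0.65]}' | egrep 'pos|force'; python3 -c "
from h import *
go([-36,-64.5,8])
P=camera_params('wrist')
q=P['mtx']@(P['R']@(O+RH@[0,-.055,.043])+P['t']);print(q/q[2])"
```

```text
position: [0.479, -0.2501, 0.0078]
wrist_force: [-1.4, -3.9, 4.4]
grasp_force: 2.6
position: [0.4785, -0.2487, 0.0079]
wrist_force: [-2.3, -3.7, 4.1]
grasp_force: 2.5
position: [0.4779, -0.2468, 0.0079]
wrist_force: [-0.6, -4.4, 4.4]
grasp_force: 2.5
t 8.55 TCP holder [-36.2501 -65.2942   7.8878] width 0.05658248184806759 F [-0.6097 -4.4257  4.3724]
target [ 0.4779 -0.2459  0.008 ] shift [ 0.7944  0.2493 -0.1124] rot [-0.0031  0.0092 -0.0592]
[326.0042 229.3474   1.    ]
```

```bash
for i in 1; do :; done; python3 -m crank '{"linear":[[1,0,0],[1,0,0]],"rotation":[[0,0,0],[0,0,0]],"grip":[0.65,0.65]}' | egrep 'pos|wrist_f'; python3 -m crank '{"linear":[[1,0,0],[1,0,0]],"rotation":[[0,0,0],[0,0,0]],"grip":[0.65,0.65]}' | egrep 'pos|wrist_f'; python3 -m crank '{"linear":[[1,0,0],[1,0,0]],"rotation":[[0,0,0],[0,0,0]],"grip":[0.65,0.65]}' | egrep 'pos|wrist_f'; python3 - <<'E'
from h import *
import cv2
go([-36,-64.5,8])
a=camera("wrist");b=camera("scene")[150:280,220:310]
cv2.imwrite("pics/w7.png",cv2.cvtColor(np.hstack([cv2.resize(a[60:260,220:400],(432,480),interpolation=cv2.INTER_CUBIC),cv2.resize(b,(332,480),interpolation=cv2.INTER_CUBIC)]),cv2.COLOR_RGB2BGR))
E
```

```text
position: [0.4776, -0.246, 0.0079]
wrist_force: [-1.8, -5.4, 4.9]
position: [0.4776, -0.246, 0.0081]
wrist_force: [-0.6, -6.6, 4.4]
position: [0.4775, -0.2459, 0.0083]
wrist_force: [-0.7, -8.5, 3.6]
t 9.15 TCP holder [-36.3294 -64.3263   8.3098] width 0.056393344331700644 F [-0.7044 -8.5292  3.562 ]
target [ 0.4779 -0.2459  0.008 ] shift [-0.1719  0.3296  0.3106] rot [ 0.0475  0.1739 -0.1374]
```

View pics/w7.png

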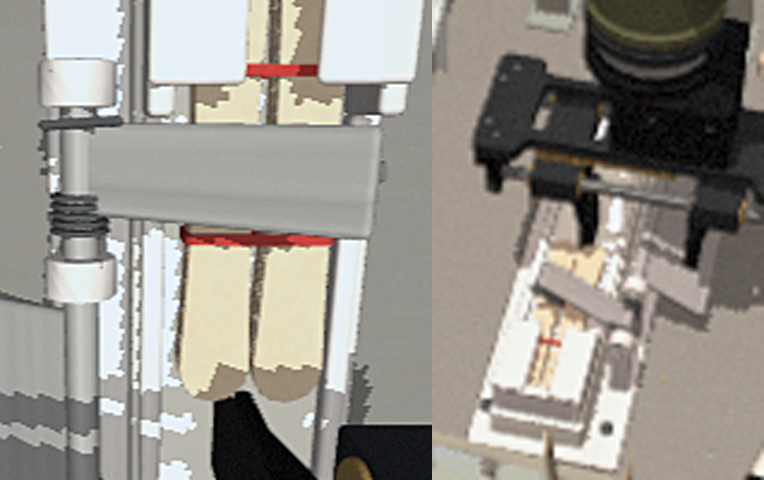

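The TCP stalled at y = -64.3 mm, where home should be (-64.5), and the push force rose to 8.5 N. The picture shows the bundle deep under the flap, so it is against the stop. I'll back off a few millimetres, then rise slowly.

```bash
python3 -m crank '{"linear":[[-3,0,0],[-8,0,0],[-12,0,0],[-12,0,-5],[-12,0,-10],[-12,0,-15],[-12,0,-22],[-12,0,-40],[-12,0,-80],[-12,0,-120],[-12,0,-160],[-12,0,-160]],"rotation":[[0,0,0],[0,0,0],[0,0,0],[0,0,0],[0,0,0],[0,0,0],[0,0,0],[0,0,0],[0,0,0],[0,0,0],[0,0,0],[0,0,0]],"grip":[0.65,0.65,0.65,0.65,0.65,0.65,0.65,0.65,0.65,0.65,0.65,0.65]}' | egrep 'time|pos|force'; python3 - <<'E'
from h import *
import cv2
a=np.ascontiguousarray(camera("wrist"));P=camera_params("wrist")
for h in[(0,-.055,.043),(0,.012,.054)]:
    q=P['mtx']@(P['R']@(O+RH@np.array(h))+P['t']);print(q/q[2])
b=camera("scene")[150:280,220:310]
cv2.imwrite("pics/w8.png",cv2.cvtColor(np.hstack([cv2.resize(a[0:200,220:400],(432,480),interpolation=cv2.INTER_CUBIC),cv2.resize(b,(332,480),interpolation=cv2.INTER_CUBIC)]),cv2.COLOR_RGB2BGR))
E
```

```text
time_s: 10.45
position: [0.4853, -0.2568, 0.175]
wrist_force: [0.5, -0.3, 0.8]
grasp_force: 0.0
[292.6076 158.7909   1.    ]
[295.7426  95.2389   1.    ]
```

View pics/w8.png

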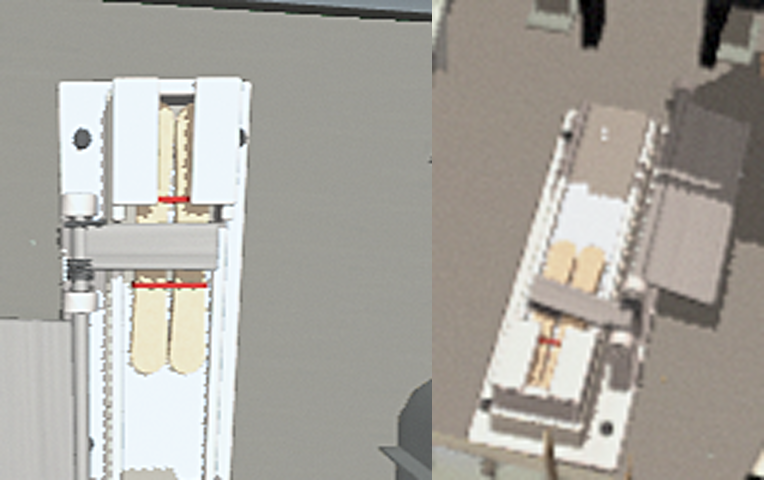

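The rear end shows at row 156, against an expected 159 when home, and 1 px is about 1 mm. The flap is down on the bundle and the arm is clear, so I'm handing in.

```bash
python3 -c "
from workcell import *
print(job_done())"
```

```text
the job is handed in; nothing more can be done
None
```

The bundle was pushed fully home against the stop, the flap came down and rests on it, the arm moved clear, and I handed the job in at about 10.5 s; no verdict came back.

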